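Level the rocking display stand

ROBOT

A 6-joint arm with a two-finger parallel gripper is mounted at the origin on a cart in front of the work surface, level with it; the furniture and walls round the work are solid. World frame = base frame: x ahead of the robot, y to its left, z up, the work surface at z = 0. Lengths are in m, angles in rad, forces in N, time in s.
With the tool pointing down it reaches from about 0.275 to 0.825 m from the base axis. Payload 4.9 kg.
Tool frame: the origin (TCP) lies on the front face of the gripper's body, between the roots of the fingers; the fingertips stand 73 mm ahead of it and the grasp point (between the pads) lies 54 mm ahead of it; z points along the fingers, y is the direction in which the jaws open and shut (so a half turn about z gives the same grasp; the last joint's range is limited). The gripper opens to 85 mm and grips with 20 to 120 N. Pads are 22 mm wide; open, the fingers measure 114 mm over their backs; the gripper's body (76 mm by 85 mm) begins 54 mm behind the grasp point. The pads swing forward as they close: fully open they stand 13 mm farther back than shut.
Start: joints at [-1.335, 0.326, -0.193, 1.052, 0, 1.437], TCP at [0.199, -0.513, 0.304] pointing down, gripper open.
Joint ranges: [-2.65, 2.65], [-0.97, 1.79], [-1.3, 1.35], [-1.93, 2.1], [-1.47, 1.37], [-3.14, 3.14]. Speed limits (rad/s): [2.57, 2.57, 3.14, 3.14, 3.14, 3.14].

INTERFACE

Orientations are given as a 3x3 rotation matrix whose columns are the frame's x, y, z axes.
In Python, from rig import get_state, get_image, hand_in gives the robot as it stands.
- The arm moves only by the shell command python3 -m inch 'ROWS' [FORCE]. ROWS is text: rows parted by semicolons, each of 7 numbers parted by spaces: the shift along the tool's x, y, z in units of 30 mm (1.0 is 30 mm), then the turn, a rotation vector about the tool's x, y, z in degrees, then the finger opening in mm, from 0 to 85.4. In form: x y z rx ry rz grip; .... A call has 1 to 5 rows; each row is the pose to reach, as a shift and turn from the pose commanded when the call began, along the tool's axes at that moment; what a row does not reach only later rows make up. A row lasts 1/10 s, in which the tool goes at most 50 mm and 8.59 degrees, less where a joint would pass 70% of its speed; a pose out of reach is approached as far as the arm can. A call with a gripper value outside its range is refused whole. The fingers move at their own pace and stop on an object; FORCE is the grip in N (left out, the last holds). Time passes only in rows, so rows that repeat a pose let the fingers close. It gives the time, the measured TCP pose, the force and the opening at its end, in the units of the state.
- get_state(): the state, without advancing time (a new reading comes with each control period).
- get_image(name): name is "scene" or "top" or "wrist"; returns a dict with "frame" (384x512x3 uint8, red, green, blue), "intrinsics" (3x3 intrinsics, pixels), "k1" (the pictures are not rectified: a ray, as slopes to the right and down, at radius r is drawn at 1 + k1 r^2 times it, then the intrinsics apply), "R" (3x3) and "t" (3): a world point X has camera coordinates R X + t. Camera axes: x right, y down, z forward; pixel columns grow to the right and rows downward; lengths in m; the calibration is good to about 2 mm. A picture is of the moment at which its call begins. There is no depth.
- hand_in(): hands the job in, once; it reports no verdict.
The state is a dict: "clock": time; "joints": joint angles; "qd": joint speeds; "tau": joint torques, N m; "eef_pos": TCP position; "tool_rot": TCP orientation; "contact_force": force on the tool from outside, world axes, zero at the start; "wrist_torque": the same for the moment, N m; "finger_gap": finger opening in m.
Only numpy, scipy, OpenCV 4.12 (cv2) and the standard library are available. Lean on these libraries where they do the work, as an engineer would, in place of code of your own. Each camera call takes 0.05 s, during which the arm holds its last target. There are 200 camera calls.

TASK

The wooden display stand with the white vase rocks, because the adjustable foot at its front left corner hangs clear of the table. Turn that foot's black leaning knob clockwise (seen from above the knob) just far enough that all four feet share the load and the stand no longer rocks when its corner is pressed, without jacking the stand up off its other feet, pushing it out of place, upsetting the vase, or disturbing the things around it.

Things in the scene. Friction and masses are not known exactly. Their poses are not given: they have to be found in the camera images.
- stand: wooden display stand, about 3 kg: deck 260 (x) x 220 (y) x 18 mm, its top 48 mm above the table; a darker step 45 mm high along its back carries a fixed thin wooden tree 135 mm tall. Origin on the table under the deck's centre; x to the stand's back, y to its left, z up. Three fixed rubber feet, radius 12 mm, at x, y = (-110, -85), (110, 85), (110, -85) mm; it stands level on these at the start.
- foot_corner (a point): point on the table plane under the adjustable foot, fixed to the stand at (-124, 75, 0) mm, stand's axes. The foot is a rubber ball on a stem driven by the knob. At the start it hangs an unseen 2 to 6.5 mm above the table. It takes 3 to 5 N down at this corner to tip the stand, about the line through the front right and back left feet, until the ball touches.
- knob_grip (a point): centre of the black ribbed knob (round, 40 mm across, 28 mm along its axis, on a narrower neck), fixed to the stand at (-168, 75, 87) mm; this frame has the stand's axes. The knob's axis leans 30 degrees from the stand's z to its front: upward direction (-0.5, 0, 0.866) in stand axes. It turns in place, 0.06 N m friction; clockwise seen from its upper end lowers the foot.
- knob_axis_top (a point): free point on the knob's axis, 50 mm above the knob's centre (shows the lean). Thread: 12 mm a turn along the axis, so 1.65 mm of height per radian; at least 5 rad of clockwise travel remain. The rubber gives: after touching, the foot carries about 5 N at 0.5 rad past first touch, 7 N at 0.9, 10 N at 1.3; 0.4 to 1.1 rad past is well set, over 1.4 rad jacks the front right foot off the table.
- press_mark (a point): brass disc 20 mm across on the deck's top, at (-112, 75, 48) mm on the stand, almost above the adjustable foot: the place to press to feel for rocking. Pressed down with 10 N it sinks by about 0.95 of the gap, within 0.5 mm; with the foot just touching about 0.4 mm, once it is well set less than 0.2 mm.
- vase_mid (a point): centre of the white bud vase, 66 mm wide, 112 mm tall, standing loose on the deck to the right of its middle
- mug_1: cream mug, 101 mm tall, loose, origin under it; to be left alone
- gift_box_b: blue gift box with red ribbon, 81x81x65 mm, loose, origin under it; to be left alone
- gift_box_c: white gift box with red ribbon, 97x106x47 mm, loose, origin under it; to be left alone
- oil_vial_a: small vial with wooden cap, 32 mm wide, 80 mm tall, loose, origin under it; to be left alone
- spinning_top: wooden spinning top with a red band, 62 mm tall, loose, origin under it; to be left alone
- washi_tape: roll of pale tape lying flat, 96 mm wide, 25 mm tall, loose, origin under it; to be left alone
Not all that is in view belongs to the job. Leave any orange or turquoise look-alike of the part that bears vase_mid alone.

How it is judged:
By the outcome, as a careful person would: the job done as asked, in the order asked, and still so for the second after the job is handed in, with the robot touching nothing.
It also fails if it takes over 67 s, if anything falls off the work surface, if the arm or the gripper's body presses on something with over 40 N, if the wrist force passes 120 N, or if a joint passes its speed limit or range.

## Working session

There is one attempt and no reset: what is moved stays moved. The work goes in short steps, Python scripts to look and compute and a shell command to move; the robot and the scene stay as the last step left them, time stands still between calls to the robot, and variables do not carry over. Pictures are saved under pics/ and viewed, about 8 in all and at most 12, crops included, and the job is handed in when it is done.

```bash
ls; mkdir -p pics; cat > h.py <<'E'
import numpy as np, cv2
from rig import get_state, get_image
def shot(n,f):
    im=get_image(n); cv2.imwrite(f'pics/{f}.png',im['frame'][:,:,::-1]); np.save(f'pics/{f}.npy',im,allow_pickle=True); return im
def load(f): return np.load(f'pics/{f}.npy',allow_pickle=True).item()
def ray(im,u,v):
    K=im['intrinsics'];d=np.array([im['k1'],0,0,0,0.])
    p=cv2.undistortPoints(np.array([[[u,v]]],float),K,d)[0,0]
    R=np.array(im['R']);c=-R.T@im['t'];return c,R.T@np.array([p[0],p[1],1])
def plane(im,u,v,z):
    c,r=ray(im,u,v);return c+r*(z-c[2])/r[2]
def proj(im,X):
    return cv2.projectPoints(np.atleast_2d(np.array(X,float)),cv2.Rodrigues(np.array(im['R']))[0],np.array(im['t'],float),im['intrinsics'],np.array([im['k1'],0,0,0,0.]))[0][:,0]
def tri(a,b):
    A=[];B=[]
    for c,r in (a,b):
        r=r/np.linalg.norm(r);P=np.eye(3)-np.outer(r,r);A.append(P);B.append(P@c)
    return np.linalg.solve(sum(A),sum(B))
E
python3 - <<'E'
from h import *
a=shot('scene','s0')['frame'];b=shot('top','t0')['frame']
print(get_state())
E
```

```text
pics
{'clock': 0.1, 'joints': array([-1.33520832e+00,  3.26899980e-01, -1.93447860e-01,  1.05203099e+00,
        2.83163910e-06,  1.43658192e+00]), 'qd': array([-0.00028682, -0.0025821 ,  0.00245888, -0.00158056, -0.00055187,
        0.00028187]), 'tau': array([ 2.78407861e-04, -4.44238865e+01,  2.63037819e+01,  7.85741518e-03,
       -2.21747409e-04,  2.25040296e-06]), 'eef_pos': array([ 0.19869637, -0.51242332,  0.30317728]), 'tool_rot': array([[ 9.32398820e-01,  3.61430916e-01, -3.66625797e-04],
       [ 3.61431038e-01, -9.32397573e-01,  1.53944929e-03],
       [ 2.14563561e-04, -1.56789064e-03, -9.99998748e-01]]), 'contact_force': array([-0.33089424, -0.81439752,  0.01624676]), 'wrist_torque': array([ 0.04764418, -0.02264116, -0.0111351 ]), 'finger_gap': 0.08548989868925583}
```

View pics/s0.png

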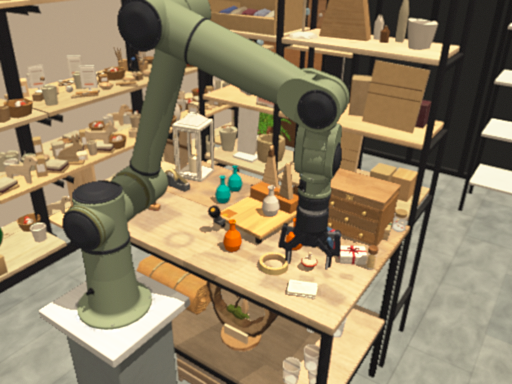

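View pics/t0.png

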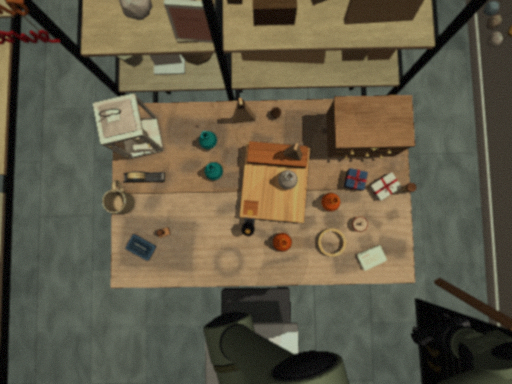

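The scene view shows the stand at about (258,212) with its black knob at (214,212). In the top view the stand is at (273,190), the knob at (248,228) and the white vase at (288,178). The turquoise vases at (207,140) and (213,171) and the orange ones at (331,201) and (283,241) are look-alikes. I'll enlarge the stand.

```bash
python3 - <<'E'
from h import *
t=cv2.imread('pics/t0.png');s=cv2.imread('pics/s0.png')
a=cv2.resize(t[130:260,215:325],None,fx=4.4,fy=4.4,interpolation=cv2.INTER_CUBIC)
b=cv2.resize(s[150:260,195:315],None,fx=3.3,fy=3.3,interpolation=cv2.INTER_CUBIC)
o=np.zeros((max(a.shape[0],b.shape[0]),a.shape[1]+b.shape[1],3),np.uint8);o[:a.shape[0],:a.shape[1]]=a;o[:b.shape[0],a.shape[1]:]=b
o=o[:600,:];print(o.shape,a.shape)
if o.shape[1]>800:o=o[:,:]; f=800/o.shape[1];o=cv2.resize(o,None,fx=f,fy=f);print(f)
cv2.imwrite('pics/c1.png',o)
im=load('t0')
for u,v in [(238,217),(303,223),(248,145),(308,150)]: print(plane(im,u,v,.048))
print(plane(im,248,228,.087))
E
```

```text
(572, 880, 3) (572, 484, 3)
0.9090909090909091
[0.51670812 0.0370134  0.048     ]
[ 0.49223035 -0.18258512  0.048     ]
[ 0.76406838 -0.00092311  0.048     ]
[ 0.74223383 -0.20702184  0.048     ]
[0.47862539 0.00216129 0.087     ]
```

View pics/c1.png

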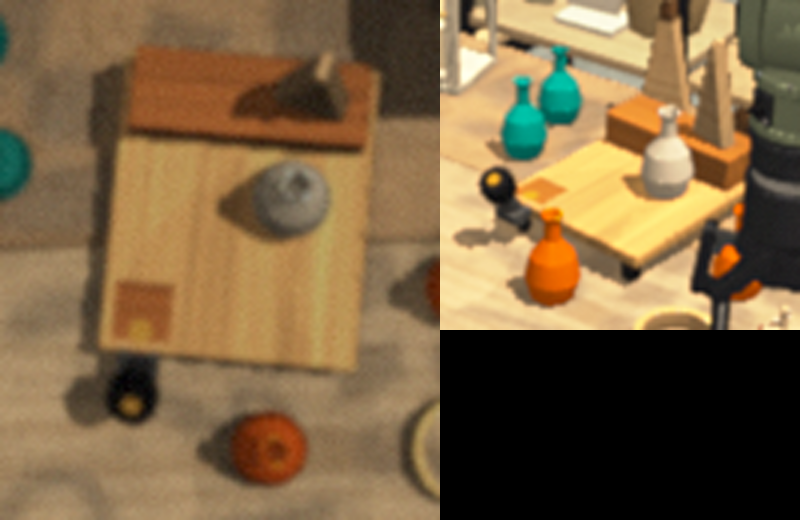

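The crop confirms the white vase at (288,178). The deck's front-left corner is at (240,217), its front-right at (303.8,222.5), the knob's top dot at (247.8,231) and the brass mark at (250,212.5).

```bash
cat >> h.py <<'E'
def stand(c,yaw):
    R=np.array([[np.cos(yaw),-np.sin(yaw),0],[np.sin(yaw),np.cos(yaw),0],[0,0,1]]);return R,np.array([c[0],c[1],0])
E
python3 - <<'E'
from h import *
im=load('t0');s=load('s0')
A=plane(im,240,217,.048);B=plane(im,303.75,222.5,.048);C=plane(im,245,163.75,.048);P=plane(im,250,212.5,.048)
print(A,B,np.linalg.norm(A-B),C,P)
d=A-B;y1=np.arctan2(-d[0],d[1]);e=C-A;y2=np.arctan2(e[1],e[0]);print(y1,y2)
for yaw in (y1,y2,(y1+y2)/2):
    R,_=stand([0,0],yaw);c=np.mean([A-R@[-.13,.11,0],B-R@[-.13,-.11,0],P-R@[-.112,.075,0]],axis=0);R,t=stand(c,yaw)
    pts=[[-.13,.11,.048],[-.13,-.11,.048],[-.112,.075,.048],[-.168,.075,.087],[-.175,.075,.099],[.13,.11,.093],[.13,-.11,.093]]
    W=[R@p+t for p in pts]
    print(yaw,c,W[3]);print(proj(im,W).round(1).tolist());print(proj(s,W).round(1).tolist())
# scene: knob blob
f=s['frame'].astype(int)
m=(f.max(2)<60)[200:235,200:235];print(np.argwhere(m).mean(0)+200)
E
```

```text
[0.51657962 0.03022536 0.048     ] [ 0.49386797 -0.18516698  0.048     ] 0.21658642154873872 [0.6988666  0.01043112 0.048     ] [ 0.53119232 -0.00395379  0.048     ]
-0.1050549990164832 -0.10816455889631972
-0.1050549990164832 [ 0.63457479 -0.09083017  0.048     ] [0.47536564 0.00137313 0.087     ]
[[239.4, 216.9], [304.2, 222.5], [250.2, 212.5], [248.3, 229.0], [247.9, 231.1], [245.7, 138.8], [311.5, 144.2]]
[[214.0, 213.8], [259.9, 235.5], [224.2, 215.2], [213.4, 211.8], [211.9, 209.6], [258.9, 179.7], [304.1, 197.1]]
-0.10816455889631972 [ 0.63445646 -0.0912053   0.048     ] [0.4755348  0.00149263 0.087     ]
[[239.4, 216.9], [304.2, 222.6], [250.2, 212.5], [248.2, 228.9], [247.9, 231.1], [245.9, 138.7], [311.7, 144.4]]
[[214.0, 213.8], [259.9, 235.6], [224.3, 215.2], [213.4, 211.7], [211.9, 209.5], [259.1, 179.7], [304.2, 197.2]]
-0.10660977895640146 [ 0.63451577 -0.09101778  0.048     ] [0.47545017 0.00143294 0.087     ]
[[239.4, 216.9], [304.2, 222.6], [250.2, 212.5], [248.2, 229.0], [247.9, 231.1], [245.8, 138.8], [311.6, 144.3]]
[[214.0, 213.8], [259.9, 235.5], [224.3, 215.2], [213.4, 211.7], [211.9, 209.6], [259.0, 179.7], [304.1, 197.2]]
[215.69148936 216.09574468]
```

```bash
cat >> h.py <<'E'
from scipy.spatial.transform import Rotation as Ro
YAW=-.107; SC=np.array([.6345,-.0910,0.]); SR=stand(SC,YAW)[0]
def goto(p,R=None):  # shift/turn to a world pose from the measured one
    s=get_state();T=s['tool_rot'];d=T.T@(np.array(p)-s['eef_pos'])/.03
    r=np.zeros(3) if R is None else Ro.from_matrix(T.T@R).as_rotvec(degrees=True)
    print('rows',d.round(3),r.round(2),'q',s['joints'].round(2),'t',s['clock'])
DOWN=SR@np.diag([1.,-1,-1])
P=SC+SR@[-.112,.075,.048]; G=SC+SR@[-.168,.075,.087]; AX=SR@[-.5,0,.866]
E
python3 - <<'E'
from h import *
print(P,G,AX,SR.T@(plane(load('t0'),288,178,.1)-SC),SR.T@(plane(load('t0'),283,241,.09)-SC))
goto(P+[0,0,.133],DOWN)
E
```

```text
[ 0.53115023 -0.00446778  0.048     ] [0.47547049 0.00151279 0.087     ] [-0.49714048  0.05339797  0.866     ] [ 0.00959662 -0.0406278   0.1       ] [-0.19699338 -0.04180165  0.09      ]
rows [ 16.451 -11.776   4.095] [-9.000e-02  1.000e-02  2.732e+01] q [-1.34  0.33 -0.19  1.05  0.    1.44] t 0.1
```

```bash
python3 -m inch '2 -1.4 0 0 0 5 0;4 -2.8 0 0 0 10 0;5.5 -4 0 0 0 15 0;7 -5 0 0 0 20 0;8.5 -6 0 0 0 27 0' 30; python3 -m inch '2 0 0 0 0 0 0;3 -.5 0 0 0 0 0;4 -1 0 0 0 0 0;5 -1.5 0 0 0 0 0;5 -1.5 0 0 0 0 0'; python3 - <<'E'
from h import *
goto(P+[0,0,.133],DOWN)
E
```

```text
clock: 0.6
eef_pos: [0.3363, -0.3033, 0.3036]
tool_rot: [[0.995, -0.103, -0.0], [-0.103, -0.995, 0.001], [-0.0, -0.0, -1.0]]
contact_force: [1.2, -0.3, 1.0]
finger_gap: 0.0124
clock: 1.1
eef_pos: [0.4924, -0.2737, 0.3031]
tool_rot: [[0.996, -0.094, 0.001], [-0.094, -0.996, 0.001], [0.001, -0.001, -1.0]]
contact_force: [-0.9, -1.4, -0.0]
finger_gap: -0.0002
rows [ 0.442 -9.052  4.079] [-0.05 -0.04  0.76] q [-0.64  0.35 -0.16  1.06  0.    2.6 ] t 1.1
```

```bash
python3 -m inch '0 -1.6 .5 0 0 -8.5 0;0 -3 1 0 0 -17 0;0 -4.5 1.5 0 0 -25.5 0;.2 -6 2 0 0 -34 0;.3 -7.5 2 0 0 -42 0'; python3 -m inch '0 0 0 0 0 -8.5 0;0 0 0 0 0 -17 0;0 0 0 0 0 -25 0;0 0 0 0 0 -34 0;0 0 0 0 0 -42 0'; python3 -m inch '0 0 0 0 0 -8.5 0;0 0 0 0 0 -17 0;0 0 0 0 0 -25 0;0 0 0 0 0 -34 0;0 0 0 0 0 -42 0';python3 -m inch '0 0 0 0 0 -8.5 0;0 0 0 0 0 -17 0;0 0 0 0 0 -25 0;0 0 0 0 0 -34 0;0 0 0 0 0 -42 0'; python3 - <<'E'
from h import *
shot('wrist','w1')
goto(P+[0,0,.133],DOWN@np.diag([-1,-1,1]))
E
```

```text
clock: 1.6
eef_pos: [0.5188, -0.0508, 0.2418]
tool_rot: [[0.802, 0.597, -0.004], [0.597, -0.802, 0.001], [-0.003, -0.003, -1.0]]
contact_force: [0.7, 0.9, -0.1]
finger_gap: -0.0
clock: 2.1
eef_pos: [0.5197, -0.0525, 0.2436]
tool_rot: [[0.196, 0.981, -0.001], [0.981, -0.196, -0.0], [-0.0, -0.001, -1.0]]
contact_force: [-0.6, -0.8, -0.2]
finger_gap: -0.0001
clock: 2.6
eef_pos: [0.5197, -0.0527, 0.2436]
tool_rot: [[-0.51, 0.86, -0.001], [0.86, 0.51, 0.0], [0.001, -0.001, -1.0]]
contact_force: [0.5, -0.3, -0.3]
finger_gap: -0.0003
clock: 3.1
eef_pos: [0.5197, -0.0527, 0.2436]
tool_rot: [[-0.955, 0.298, -0.001], [0.298, 0.955, -0.0], [0.001, -0.0, -1.0]]
contact_force: [-0.4, -0.3, -1.0]
finger_gap: -0.0003
rows [0.107 1.648 2.087] [-1.000e-02 -6.000e-02 -1.098e+01] q [-0.24  0.33 -0.36  0.89 -0.    0.06] t 3.15
```

View pics/w1.png

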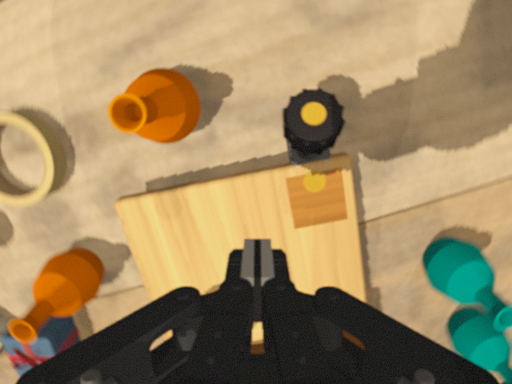

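The wrist view shows the brass mark at (314,183), the knob's brass cap at (314,114), and the deck's front corners at (349,154) and (117,201).

```bash
python3 - <<'E'
from h import *
w=load('w1')
print('mark',plane(w,314,183,.048),P)
cap=G+AX*.015;print('cap',plane(w,314,114,cap[2]),cap)
A=plane(w,349,154,.048);B=plane(w,117,201,.048);print(A,SC+SR@[-.13,.11,.048],B,SC+SR@[-.13,-.11,.048],np.linalg.norm(A-B),np.arctan2(-(A-B)[0],(A-B)[1]))
# yellow cap and disc centroids
h=cv2.cvtColor(w['frame'],cv2.COLOR_RGB2HSV);m=cv2.inRange(h,(18,150,130),(32,255,255));n,l,st,ce=cv2.connectedComponentsWithStats(m)
print([(st[i].tolist(),ce[i].round(1).tolist()) for i in range(1,n) if st[i][4]>60])
E
```

```text
mark [ 0.53224689 -0.00382847  0.048     ] [ 0.53115023 -0.00446778  0.048     ]
cap [0.46795396 0.00320783 0.09999   ] [0.46801339 0.00231376 0.09999   ]
[0.51587346 0.03171263 0.048     ] [0.51699103 0.03225438 0.048     ] [ 0.4953566  -0.17971385  0.048     ] [ 0.49349592 -0.18648743  0.048     ] 0.2124196336671225 -0.09673726164769292
[([109, 93, 37, 40, 307], [129.2, 111.3]), ([301, 102, 26, 24, 500], [313.4, 113.3]), ([302, 169, 25, 24, 441], [314.2, 181.0])]
```

```bash
python3 -m inch '.1 1.65 1 0 0 -8 0;.1 1.65 2.5 0 0 -11 0;.1 1.65 3.6 0 0 -11 0;.1 1.65 3.6 0 0 -11 0;.1 1.65 3.6 0 0 -11 0'; python3 - <<'E'
from h import *
goto(P+[0.001,0,.073],DOWN@np.diag([-1,-1,1]));print(get_state()['contact_force'])
E
```

```text
clock: 3.65
eef_pos: [0.5322, -0.0045, 0.136]
tool_rot: [[-0.993, 0.117, -0.002], [0.117, 0.993, 0.0], [0.002, -0.0, -1.0]]
contact_force: [-0.4, -0.3, 0.1]
finger_gap: 0.0001
rows [-0.001 -0.     0.501] [-0.   -0.09 -0.6 ] q [-0.15  0.47 -0.46  0.65 -0.   -0.03] t 3.65
[-0.38617886 -0.27806932  0.08613696]
```

```bash
python3 -m inch '0 0 .2 0 0 0 0;0 0 .4 0 0 0 0;0 0 .4 0 0 0 0;0 0 .4 0 0 0 0'; for i in 1; do python3 -m inch '0 0 .03 0 0 0 0;0 0 .03 0 0 0 0;0 0 .03 0 0 0 0'; python3 -m inch '0 0 .03 0 0 0 0;0 0 .03 0 0 0 0;0 0 .03 0 0 0 0';python3 -m inch '0 0 .03 0 0 0 0;0 0 .03 0 0 0 0;0 0 .03 0 0 0 0';python3 -m inch '0 0 .03 0 0 0 0;0 0 .03 0 0 0 0;0 0 .03 0 0 0 0'; done | egrep 'eef|force'; python3 -c "
from h import *
s=get_state();print(s['eef_pos'],s['contact_force'])"
```

```text
clock: 4.05
eef_pos: [0.5329, -0.0043, 0.1244]
tool_rot: [[-0.993, 0.116, 0.001], [0.116, 0.993, -0.0], [-0.001, -0.0, -1.0]]
contact_force: [-0.5, -0.7, -0.2]
finger_gap: -0.0002
eef_pos: [0.5327, -0.0041, 0.1231]
contact_force: [-0.1, 1.3, -0.2]
eef_pos: [0.5326, -0.0041, 0.122]
contact_force: [0.2, -0.3, 0.4]
eef_pos: [0.5326, -0.0041, 0.1211]
contact_force: [0.4, 0.0, -0.3]
eef_pos: [0.5327, -0.0042, 0.1206]
contact_force: [-1.3, 0.3, 4.2]
[ 0.53274772 -0.00416215  0.12059609] [-1.27617878  0.25345274  4.22358279]
```

```bash
(python3 -m inch '0 0 .02 0 0 0 0;0 0 .02 0 0 0 0;0 0 .02 0 0 0 0';python3 -m inch '0 0 .02 0 0 0 0;0 0 .02 0 0 0 0;0 0 .02 0 0 0 0';python3 -m inch '0 0 .02 0 0 0 0;0 0 .02 0 0 0 0;0 0 .02 0 0 0 0';python3 -m inch '0 0 .02 0 0 0 0;0 0 .02 0 0 0 0;0 0 .02 0 0 0 0') | egrep 'eef|force'; python3 -c "
from h import *
s=get_state();print(s['eef_pos'],s['contact_force'])"
```

```text
eef_pos: [0.5326, -0.004, 0.12]
contact_force: [-2.0, 0.7, 5.5]
eef_pos: [0.5325, -0.0038, 0.1194]
contact_force: [-1.8, 1.3, 7.7]
eef_pos: [0.5324, -0.0037, 0.1188]
contact_force: [-2.3, 2.3, 7.1]
eef_pos: [0.5323, -0.0036, 0.1183]
contact_force: [-2.5, 1.9, 8.2]
[ 0.53234994 -0.00356728  0.11825429] [-2.5194597   1.90499518  8.1841826 ]
```

```bash
(python3 -m inch '0 0 .02 0 0 0 0;0 0 .02 0 0 0 0;0 0 .02 0 0 0 0';python3 -m inch '0 0 .02 0 0 0 0;0 0 .02 0 0 0 0;0 0 .02 0 0 0 0';python3 -m inch '0 0 .02 0 0 0 0;0 0 .02 0 0 0 0;0 0 .02 0 0 0 0') | egrep 'eef|force'; python3 -c "
from h import *
s=get_state();print(s['eef_pos'],s['contact_force'])"
```

```text
eef_pos: [0.5323, -0.0035, 0.1179]
contact_force: [-3.5, 2.1, 10.1]
eef_pos: [0.5323, -0.0034, 0.1176]
contact_force: [-5.1, 2.9, 13.7]
eef_pos: [0.5322, -0.0034, 0.1174]
contact_force: [-5.7, 3.7, 17.1]
[ 0.5322344  -0.00335096  0.11737492] [-5.66422929  3.72446709 17.06639555]
```

```bash
cat >> h.py <<'E'
def tilt(deg): # tool along knob axis, rolled by deg about tool z
    return Ro.from_rotvec(SR@[0,-np.pi/6,0]).as_matrix()@DOWN@np.diag([-1,-1,1])@Ro.from_euler('z',deg,degrees=True).as_matrix()
E
python3 -m inch '0 0 -1 0 0 0 0;0 0 -2 0 0 0 40;0 0 -3.5 0 0 0 80;0 0 -3.5 0 0 0 80'; python3 - <<'E'
from h import *
R=tilt(-40);print(R.round(3),-AX)
goto(G+AX*.125,R)
E
```

```text
clock: 7.75
eef_pos: [0.5359, -0.0046, 0.2264]
tool_rot: [[-0.993, 0.115, 0.01], [0.115, 0.993, -0.001], [-0.01, -0.0, -1.0]]
contact_force: [0.6, -0.6, 0.5]
finger_gap: 0.0432
[[-0.728 -0.472  0.497]
 [-0.568  0.821 -0.053]
 [-0.383 -0.321 -0.866]] [ 0.49714048 -0.05339797 -0.866     ]
rows [ 4.118 -0.048  0.999] [ 10.13 -28.29 -39.58] q [-0.15  0.36 -0.36  0.85 -0.   -0.03] t 7.75
```

```bash
python3 -m inch '1 0 0 1.6 -4.6 -6.5 80;2 0 0 3.3 -9.2 -13 80;3 0 0 5 -14 -19.5 80;4.1 0 .5 6.6 -18.4 -26 80;4.1 0 1 8.2 -23 -32 80'; python3 - <<'E'
from h import *
goto(G+AX*.125,tilt(-40))
E
```

```text
clock: 8.25
eef_pos: [0.4056, 0.0112, 0.1895]
tool_rot: [[-0.828, -0.391, 0.402], [-0.453, 0.889, -0.07], [-0.33, -0.24, -0.913]]
contact_force: [0.5, -0.0, -0.5]
finger_gap: 0.08
rows [-0.232 -0.235 -0.063] [ 2.31 -5.73 -7.27] q [-0.15 -0.01 -1.05  0.11 -0.01 -0.61] t 8.25
```

```bash
python3 -m inch '-.1 -.1 0 1.1 -2.8 -3.6 80;-.23 -.23 -.06 2.3 -5.7 -7.3 80;-.23 -.23 -.06 2.3 -5.7 -7.3 80;-.23 -.23 -.06 2.3 -5.7 -7.3 80;-.23 -.23 -.06 2.3 -5.7 -7.3 80'; python3 - <<'E'
from h import *
shot('wrist','w2')
goto(G+AX*.052,tilt(-40)); print(proj(load('w2'),[G,G+AX*.014]))
E
```

```text
clock: 8.75
eef_pos: [0.4184, 0.0071, 0.1967]
tool_rot: [[-0.732, -0.467, 0.496], [-0.563, 0.824, -0.055], [-0.383, -0.32, -0.866]]
contact_force: [0.7, 1.0, 0.4]
finger_gap: 0.0798
rows [0.122 0.129 2.388] [-0.05 -0.08 -0.31] q [-0.18 -0.03 -1.1  -0.03  0.03 -0.76] t 8.8
[[262.08171531 211.45218992]
 [262.38961098 219.72623453]]
```

View pics/w2.png

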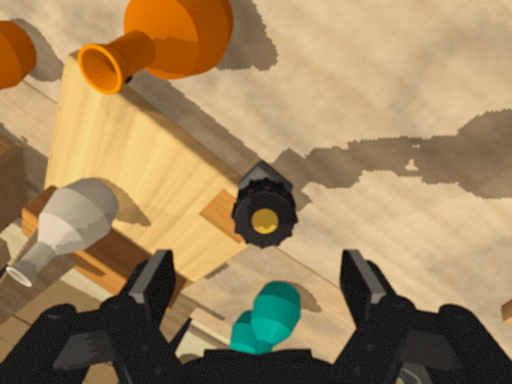

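The knob's cap is at (264,220), within about 2 px of the prediction at (262,220), and it lies between the open jaws. I'll advance along the axis.

```bash
python3 -m inch '.12 .13 .8 0 0 0 80;.12 .13 1.6 0 0 0 80;.12 .13 2.39 0 0 0 80;.12 .13 2.39 0 0 0 80;.12 .13 2.39 0 0 0 80'; python3 -m inch '0 0 0 0 0 0 48;0 0 0 0 0 0 48;0 0 0 0 0 0 48;0 0 0 0 0 0 48'; python3 - <<'E'
from h import *
goto(G+AX*.052,tilt(-40))
shot('wrist','w3');
E
```

```text
clock: 9.3
eef_pos: [0.4488, 0.0045, 0.1314]
tool_rot: [[-0.732, -0.468, 0.495], [-0.564, 0.824, -0.054], [-0.382, -0.319, -0.867]]
contact_force: [-0.4, 0.1, -0.9]
finger_gap: 0.0801
clock: 9.7
eef_pos: [0.4495, 0.0043, 0.1327]
tool_rot: [[-0.73, -0.467, 0.498], [-0.564, 0.824, -0.055], [-0.385, -0.321, -0.865]]
contact_force: [0.8, 0.3, -0.4]
finger_gap: 0.0478
rows [0.006 0.004 0.021] [-0.13  0.01 -0.28] q [-0.17  0.21 -1.13 -0.29  0.03 -0.75] t 9.7
```

View pics/w3.png

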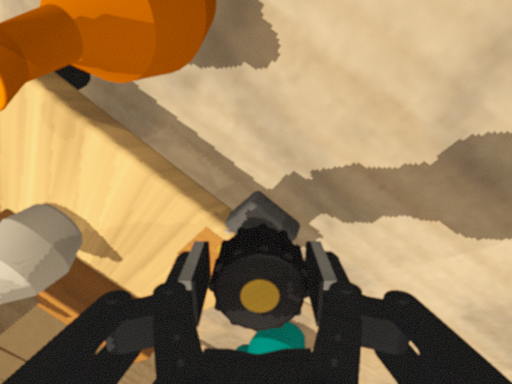

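The knob's cap at (260,296) is centred between the pads at x≈205 and x≈313. I'll close gently.

```bash
python3 -m inch '0 0 0 0 0 0 44;0 0 0 0 0 0 40;0 0 0 0 0 0 36;0 0 0 0 0 0 36' 25; python3 -m inch '0 0 0 0 0 4 36;0 0 0 0 0 8 36;0 0 0 0 0 12 36;0 0 0 0 0 16 36;0 0 0 0 0 20 36'; python3 -c "
from h import *
s=get_state();print(SR.T@s['contact_force'],s['wrist_torque'],s['joints'][5])"
```

```text
clock: 10.15
eef_pos: [0.4489, 0.0047, 0.1318]
tool_rot: [[-0.731, -0.468, 0.497], [-0.564, 0.824, -0.054], [-0.384, -0.32, -0.866]]
contact_force: [-4.3, 1.8, 5.4]
finger_gap: 0.0393
clock: 10.65
eef_pos: [0.4488, 0.005, 0.1318]
tool_rot: [[-0.847, -0.188, 0.497], [-0.246, 0.968, -0.053], [-0.471, -0.167, -0.866]]
contact_force: [-4.4, 3.8, 6.1]
finger_gap: 0.0392
[-4.77575168  3.34461997  6.12705201] [0.54299021 0.5948919  0.36220424] -0.3966278467833614
```

```bash
python3 -m inch '0 0 -.03 0 0 6 36;0 0 -.04 0 0 12 36;0 0 -.04 0 0 18 36;0 0 -.04 0 0 24 36;0 0 -.04 0 0 30 36' | egrep 'eef|force|gap'; python3 -c "
from h import *
s=get_state();print(SR.T@s['contact_force'],s['wrist_torque'],s['joints'][5])
shot('wrist','w4')"
```

```text
eef_pos: [0.4483, 0.0048, 0.132]
contact_force: [5.4, 0.9, -9.7]
finger_gap: 0.0394
[ 5.24938873  1.50690013 -9.66330022] [0.54502272 0.63944423 0.32204344] 0.12831150784405954
```

View pics/w4.png

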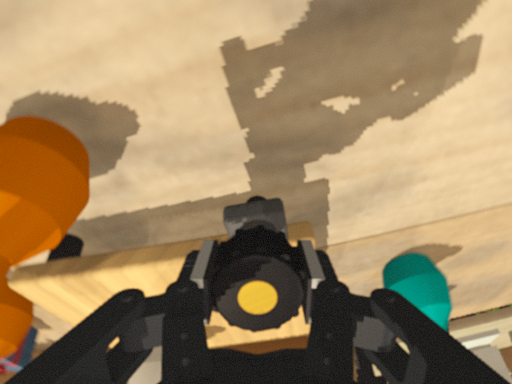

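```bash
(python3 -m inch '0 0 .02 0 0 6 36;0 0 .02 0 0 12 36;0 0 .02 0 0 18 36;0 0 .02 0 0 24 36;0 0 .02 0 0 30 36'; python3 -m inch '0 0 0 0 0 6 36;0 0 0 0 0 12 36;0 0 0 0 0 18 36;0 0 0 0 0 24 36;0 0 0 0 0 30 36')| egrep 'eef|force|gap'; python3 -c "
from h import *
s=get_state();print(SR.T@s['contact_force'],s['wrist_torque'],s['joints'][5])"
```

```text
eef_pos: [0.4485, 0.0053, 0.132]
contact_force: [-0.1, 4.2, -1.4]
finger_gap: 0.0394
eef_pos: [0.4489, 0.0055, 0.1322]
contact_force: [0.6, 4.4, -0.2]
finger_gap: 0.0395
[ 0.16789641  4.41499124 -0.20332857] [0.90616349 0.40608084 0.61012873] 1.1755344566762544
```

```bash
(python3 -m inch '0 0 0 0 0 6 36;0 0 0 0 0 12 36;0 0 0 0 0 18 36;0 0 0 0 0 24 36;0 0 0 0 0 30 36'; python3 -m inch '0 0 0 0 0 0 36;0 0 0 0 0 0 36')| egrep 'eef|force|gap'; python3 -c "
from h import *
s=get_state();print(SR.T@s['contact_force'],s['wrist_torque'],s['joints'][5],s['clock'])
shot('wrist','w5')"
```

```text
eef_pos: [0.4495, 0.0055, 0.1325]
contact_force: [2.0, 5.2, 0.3]
finger_gap: 0.0392
eef_pos: [0.4494, 0.0055, 0.1325]
contact_force: [1.6, 5.5, 0.4]
finger_gap: 0.0389
[0.9693812  5.68557871 0.35458004] [0.8843892  0.28912406 0.46311277] 1.6951840754607774 12.9
```

```bash
python3 -m inch '0 0 0 0 0 0 50;0 0 0 0 0 0 60;0 0 0 0 0 0 75;0 0 0 0 0 0 80;0 0 -.5 0 0 0 80'|egrep 'eef|force|gap|clock'; python3 -m inch '0 0 -1 0 0 0 80;0 0 -2 0 0 0 80;0 0 -3 0 0 0 60;0 0 -3 0 0 0 30;0 0 -3 0 0 0 0'; python3 - <<'E'
from h import *
goto(P+[.001,0,.18],DOWN@np.diag([-1,-1,1]))
shot('top','t2')
E
```

```text
clock: 13.45
eef_pos: [0.4415, 0.005, 0.1447]
contact_force: [-0.5, 0.3, -0.1]
finger_gap: 0.0801
clock: 13.95
eef_pos: [0.3974, 0.01, 0.2242]
tool_rot: [[0.259, 0.826, 0.5], [0.962, -0.268, -0.056], [0.088, 0.495, -0.864]]
contact_force: [-0.1, 0.9, -0.5]
finger_gap: 0.0376
rows [0.714 3.903 2.162] [ 26.26  22.09 -97.72] q [-0.18 -0.14 -1.1   0.09  0.04  1.68] t 13.95
```

```bash
python3 - <<'E'
from h import *
s=get_state();R=Ro.from_rotvec(SR@[0,np.pi/6,0]).as_matrix()@s['tool_rot'];print(R.round(3))
goto(P+[.001,0,.176],R)
E
```

```text
[[ 0.283  0.959  0.001]
 [ 0.959 -0.283 -0.002]
 [-0.002  0.001 -1.   ]]
rows [0.706 3.866 2.248] [29.52 -5.36 -0.05] q [-0.18 -0.14 -1.1   0.09  0.04  1.68] t 14.0
```

```bash
python3 -m inch '.2 1 .5 7.5 -1.4 0 0;.4 2 1.1 15 -2.7 0 0;.55 3 1.7 22 -4 0 0;.7 3.86 2.25 29.5 -5.4 0 0;.7 3.86 2.25 29.5 -5.4 0 0'|egrep 'eef|force|gap|clock';  python3 - <<'E'
from h import *
s=get_state();a=-np.pi/2*0
goto(P+[.001,0,.079]); print(s['tool_rot'].round(3))
E
```

```text
clock: 14.5
eef_pos: [0.5391, -0.006, 0.218]
contact_force: [0.9, 1.9, -0.3]
finger_gap: 0.0003
rows [-0.007 -0.216  3.035] [0. 0. 0.] q [-0.15  0.38 -0.34  0.85 -0.    1.71] t 14.5
[[ 0.284  0.959 -0.007]
 [ 0.959 -0.284 -0.001]
 [-0.003 -0.007 -1.   ]]
```

```bash
(python3 -m inch '0 -.1 1 0 0 0 0;0 -.1 2 0 0 0 0;0 -.1 2.95 0 0 0 0;0 -.1 2.95 0 0 0 0;0 -.1 2.95 0 0 0 0'; python3 -m inch '0 0 .06 0 0 0 0;0 0 .1 0 0 0 0;0 0 .1 0 0 0 0;0 0 .1 0 0 0 0')|egrep 'eef|force|gap|clock';  python3 - <<'E'
from h import *
goto(P+[.001,0,.073])
print(get_state()['contact_force'])
E
```

```text
clock: 15.0
eef_pos: [0.5279, -0.0037, 0.1339]
contact_force: [-0.3, 0.2, -0.3]
finger_gap: -0.0
clock: 15.4
eef_pos: [0.5293, -0.0038, 0.1331]
contact_force: [-0.2, -0.1, 0.2]
finger_gap: 0.0
rows [0.008 0.096 0.403] [0. 0. 0.] q [-0.15  0.47 -0.47  0.63 -0.    1.71] t 15.4
[-0.15395127 -0.0902686   0.16810109]
```

```bash
(python3 -m inch '0 .1 .2 0 0 0 0;0 .1 .3 0 0 0 0;0 .1 .3 0 0 0 0;0 .1 .3 0 0 0 0'; python3 -m inch '0 0 .04 0 0 0 0;0 0 .04 0 0 0 0;0 0 .04 0 0 0 0';python3 -m inch '0 0 .03 0 0 0 0;0 0 .03 0 0 0 0;0 0 .03 0 0 0 0';python3 -m inch '0 0 .03 0 0 0 0;0 0 .03 0 0 0 0;0 0 .03 0 0 0 0';python3 -m inch '0 0 .02 0 0 0 0;0 0 .02 0 0 0 0;0 0 .02 0 0 0 0')|egrep 'eef|force';  python3 - <<'E'
from h import *
s=get_state();print(s['eef_pos'],s['contact_force'],s['clock'])
E
```

```text
eef_pos: [0.5315, -0.0046, 0.123]
contact_force: [0.4, -0.1, 0.2]
eef_pos: [0.5317, -0.0046, 0.1221]
contact_force: [0.9, -0.2, 0.5]
eef_pos: [0.5317, -0.0047, 0.1212]
contact_force: [0.3, 0.1, 0.1]
eef_pos: [0.5318, -0.0047, 0.1206]
contact_force: [-2.0, -0.2, 5.4]
eef_pos: [0.5318, -0.0046, 0.1206]
contact_force: [-2.8, 1.5, 10.7]
[ 0.53181092 -0.00464792  0.12058864] [-2.75024616  1.52568902 10.66262367] 17.0
```

```bash
cat > p.py <<'E'
from h import *
s=get_state();print(s['eef_pos'][2].round(5),s['contact_force'].round(1),s['clock'])
E
I="python3 -m inch"; ($I '0 0 -.06 0 0 0 0;0 0 -.06 0 0 0 0;0 0 -.06 0 0 0 0'>/dev/null; python3 p.py; $I '0 0 .015 0 0 0 0;0 0 .015 0 0 0 0;0 0 .015 0 0 0 0'>/dev/null; python3 p.py; $I '0 0 .015 0 0 0 0;0 0 .015 0 0 0 0;0 0 .015 0 0 0 0'>/dev/null; python3 p.py;$I '0 0 .015 0 0 0 0;0 0 .015 0 0 0 0;0 0 .015 0 0 0 0'>/dev/null; python3 p.py;$I '0 0 .02 0 0 0 0;0 0 .02 0 0 0 0;0 0 .02 0 0 0 0'>/dev/null; python3 p.py;$I '0 0 .02 0 0 0 0;0 0 .02 0 0 0 0;0 0 .02 0 0 0 0'>/dev/null; python3 p.py)
```

```text
0.12124 [-1.2 -0.6 -0.2] 17.3
0.12087 [ 0.1 -0.7  0.2] 17.6
0.12068 [-0.5  0.5  1.8] 17.9
0.12064 [-1.4 -0.   6. ] 18.2
0.12059 [-2.9  0.7 12.2] 18.5
0.12041 [-5.2  0.9 15.4] 18.8
```

```bash
python3 -m inch '0 0 -1 0 0 0 0;0 0 -2.5 0 0 0 0;0 0 -4 0 0 0 0;0 0 -4.5 0 0 0 0;0 0 -4.5 0 0 0 0'|egrep 'eef|force'; python3 -m inch '-1 -1.5 -.5 0 0 0 0;-2 -3 -.5 0 0 0 0;-3 -4.5 -.5 0 0 0 0;-4 -5 -.5 0 0 0 0;-4 -5 -.5 0 0 0 0'|egrep 'eef|force|clock'; python3 - <<'E'
from h import *
a=load('t0')['frame'];n=shot('top','t3')['frame'];w=shot('wrist','w6')
c=lambda f:cv2.resize(f[95:290,110:420],None,fx=1.7,fy=1.7)
x=np.hstack([c(a)[:,:,::-1]]);y=c(n)[:,:,::-1]
o=np.vstack([x,y]);f=min(600/o.shape[0],800/o.shape[1],1);cv2.imwrite('pics/cmp.png',cv2.resize(o,None,fx=f,fy=f))
h=cv2.cvtColor(w['frame'],cv2.COLOR_RGB2HSV);m=cv2.inRange(h,(18,150,130),(32,255,255));k,l,st,ce=cv2.connectedComponentsWithStats(m)
for i in range(1,k):
    if st[i][4]>60: print(st[i],plane(w,*ce[i],.048),plane(w,*ce[i],.1))
print(P)
E
```

```text
eef_pos: [0.5335, -0.0046, 0.2569]
contact_force: [-0.4, -0.3, 0.0]
clock: 19.8
eef_pos: [0.349, -0.0779, 0.2673]
contact_force: [1.0, 0.1, -0.3]
[419  31  23  26 456] [ 0.53122149 -0.0039976   0.048     ] [ 0.50297528 -0.00334004  0.1       ]
[371  36  24  25 477] [0.48835006 0.00342528 0.048     ] [0.46779548 0.00275109 0.1       ]
[351 197  31  28 140] [ 0.44539188 -0.139944    0.048     ] [ 0.43254449 -0.11489609  0.1       ]
[ 0.53115023 -0.00446778  0.048     ]
```

View pics/cmp.png

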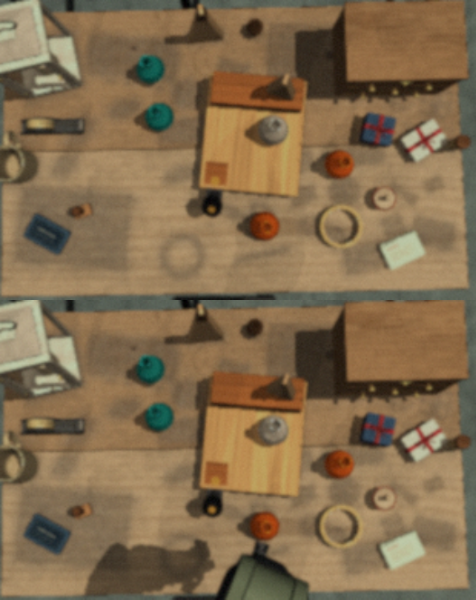

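The before and after top views match: the stand, the vase at (273,129) and (273,429) in the comparison, and its neighbours have not moved. The brass mark is within 1 mm of its first position and the arm is clear, so I'm handing in.

```bash
python3 -c "
from rig import hand_in
print(hand_in())"
```

```text
the job is handed in; nothing more can be done
None
```

I turned the front-left foot's knob about 2.44 rad clockwise in one grip. The stand no longer rocks when its corner is pressed, and I handed the job in at about 20 s.

- **Before turning:** pressing the brass mark with 10 N sank it about 2.6–3.0 mm, so I put the gap at roughly 2.6–3.1 mm.
- **After turning:** the mark sinks only about 0.1 mm going from 2 to 12 N, within the "well set" limit of 0.2 mm. By that gap estimate the foot is about 0.5–0.9 rad past first touch. The first press at 10.7 N agreed.
- **Disagreement:** from 12 to 15 N the mark gave another 0.2 mm. I took this to be the rubber yielding above the test load.
- **Stand and surroundings:** the brass mark is within 1 mm of where it started, and its height is unchanged to within about 0.2 mm. The vase and the other objects look unmoved in the top view. Wrist-force readings reached about 18 N while pressing and 11 N while turning the knob.
- **Not checked:** I did not press the front-right corner to test directly for jacking. I judged that only from the turn estimate and the unchanged mark height.

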